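# Pin the setting frame and hover the core over its seat

## Robot

A 6-joint arm with a two-finger parallel gripper is mounted at the origin on the work surface. World frame = base frame: x ahead of the robot, y to its left, z up, the work surface at z = 0. Lengths are in mm, angles in degrees, forces in N, time in s.
With the tool pointing down it reaches from about 300 to 850 mm from the base axis. Payload 4.2 kg.
Tool frame: the origin (TCP) lies midway between the tips of the shut fingers; the grasp point (between the pads) lies 19 mm behind it; z points along the fingers, y is the line along which they close (so a half turn about z gives the same grasp; the last joint's range is limited). The gripper opens to 91 mm and grips with 3 to 60 N. Pads are 32 mm wide; open, the fingers measure 118 mm over their backs; the gripper's body (76 mm by 178 mm) begins 60 mm behind the grasp point.
Start: joints at [72.995, 18.312, 89.639, -0, 72.044, -1.146], TCP at [157.137, 553.128, 213.976] pointing down, gripper open.
Joint ranges: [-177.97, 177.97], [-48.28, 115.42], [12.27, 149.76], [-77.06, 257.06], [2.81, 150.46], [-146.56, 146.56]. Speed limits (degrees/s): [147.25, 147.25, 180, 180, 180, 180].

## Interface

Orientations are given as [roll, pitch, yaw] about the fixed x, y, z axes, in that order (R = Rz(yaw) Ry(pitch) Rx(roll)).
In Python, from workcell import state, grab_frame, camera_model, workorder gives the robot as it stands.
- The arm moves only by the tool carry_out, never from a script. Its argument "commands" is a list of rows, each a list of 7 numbers: the turn, a rotation vector about the tool's x, y, z in degrees, then the shift along the tool's x, y, z in mm, then the opening, from -1 (shut) to 1 (fully open). In form: [[ax, ay, az, dx, dy, dz, hand], ...]. A call has 1 to 20 rows; each row is the pose to reach, as a shift and turn from the pose commanded when the call began, along the tool's axes at that moment; what a row does not reach only later rows make up. A row lasts 1/10 s, in which the tool goes at most 50 mm and 8.59 degrees, less where a joint would pass 70% of its speed; a pose out of reach is approached as far as the arm can. A call with a gripper value outside its range is refused whole. The fingers move at their own pace and stop on an object; "force" is the grip in N (left out, the last holds). Time passes only in rows, so rows that repeat a pose let the fingers close. It gives the time, the measured TCP pose, the force, the opening and the grip force at its end, in the units of the state.
- state(): the state, without advancing time (a new reading comes with each control period).
- grab_frame(name): name is "scene" or "side" or "wrist"; returns the picture (400x640x3 uint8, red, green, blue); there is no depth.
- camera_model(name): a dict with "fx", "fy", "cx", "cy" (pixels), "origin" and "rotation" of the camera in the world; the wrist camera has in their place "mount" (4x4, takes a point from camera to tool coordinates, whose origin is the TCP and whose axes are the flange's). Camera axes: x right, y up, looking along -z (the intrinsics and any distortion apply to the point x, -y, -z); pixel columns grow to the right and rows downward; lengths in mm; the calibration is good to about 2 mm. The wrist camera is an equidistant fisheye: a pixel r from the principal point sees the ray r / f radians off the axis. A picture is of the moment at which its call begins: read the wrist's pose just before it. camera_model takes no time and is no camera call.
- workorder.job_done(): hands the job in; it is judged then, once.
The state is a dict: "time_s": time; "qpos": joint angles; "qvel": joint speeds; "effort": joint torques, N m; "ee_pos": TCP position; "ee_rot": TCP orientation; "force": force on the tool from outside, world axes, zero at the start; "torque": the same for the moment, N m; "gripper_width": finger opening in mm; "gripper_force": force on a finger pad.
Only numpy, scipy, OpenCV 4.12 (cv2) and the standard library are available. Lean on these libraries where they do the work, as an engineer would, in place of code of your own. Each camera call takes 0.05 s, during which the arm holds its last target. There are 200 camera calls.

## Task

Lock the blue setting frame to the moulding box: take the red-handled pin out of the brick, push it fully home through the empty pair of lugs and let it go. Then lift the long square-ended sand core off the round plate, carry it over the row of bricks, and finish while still holding it, level and still, about one centimetre above the opening in the blue frame, lined up to drop straight in. The core must not touch frame, box or bricks, and the other cores stay where they are.

Things in the scene. Friction and masses are not known exactly. Their poses are not given: they have to be found in the camera images.
- mould: Fixed moulding box, aluminium walls, tan sand, 160 x 200 mm (x, y), with a 10 mm blue setting frame on it (top 80 mm above table). Origin: centre of underside; z up; y the long way. Frame and box lugs 50 x 50 mm, one over the other, project at -x (towards the robot, hole empty) and +x (black-handled pin in it, 36 mm above the frame). Rod handles stick out 23 mm at both y ends, 35 mm up.
- pin_hole (a point): Centre of the mouth of the empty hole, on top of the -x frame lug, 105 mm from the box's centre, 80 mm above the table (axes as the box). The vertical 15 mm hole runs through the frame lug (z 70 to 80 mm) and the box lug (z 50 to 64 mm), with free space below; mouths chamfered 2 mm.
- seat (a point): Centre of the 60 x 144 mm opening in the blue frame, over the sand pocket, level with the frame's top face, 80 mm above the table. Axes as the box: z up, y along the long side of the opening.
- pin: Loose steel pin, about 90 g, upright; origin: centre of its foot, z up. Shank 12 mm dia. to z 52, foot tapered; collar 26 mm dia. (z 52 to 58); red round handle 18 mm dia. (z 58 to 88). Starts in a 15 mm hole in the nearer brick, collar resting on the brick, foot 62 mm above the table. Fully home, its collar rests on the blue frame lug, foot 28 mm above the table.
- core: The core to carry: tan sand core, loose, about 360 g, lying on the round plate (underside 16 mm above the table). Origin: centre of underside; z up; y along its length. 128 mm long, square ends 48 x 48 mm, 28 mm long; between them a waist 72 mm long, 40 mm wide (x), z 4 to 44 mm: grip across it. Symmetric end for end; its length goes along the opening's long side.
- plate: Fixed round aluminium plate, 300 mm diameter, 16 mm thick, origin at the centre of its underside; the long core and the stubby core lie on it.
- stub: Bystander on the plate: short darker sand core, base 56 x 70 x 26 mm with a round boss 48 mm diameter on top, 56 mm high in all; origin at the centre of its underside. Which of the two places on the plate it has varies.
- bricks: Fixed row of two dark refractory bricks on edge between the plate and the moulding box: 345 mm long (x), 75 mm thick (y), 114 mm high; origin at the centre of its underside. The pin's hole is at x = -100 mm, y = 0 in its frame, 60 mm deep.
- cup_core: Bystander on top of the bricks: small round sand core, 46 mm diameter, 46 mm high; origin at the centre of its underside.
- block_core: Bystander on top of the bricks: small stepped sand core, 42 x 46 mm, 48 mm high; origin at the centre of its underside.
There are look-alikes about, which are no part of the job. Of the things shaped like the core, the tan one is meant.

How it is judged (in metres and radians):
On the way, in this order (a step that is already met when the one before it is completed fails the run):
1. the red-handled pin is fully home through both lugs (foot less than 32 mm above the table, within 4 mm of the hole's axis, upright) and let go (z of pin in the frame of mould between 0.02 and 0.032 m and horizontal distance between pin and pin_hole below 0.004 m and angle between pin's own z axis and vertical below 0.15 rad and contact force between pin and the fingers below 0.1 N), for 0.2 s.
2. the long core is carried over the row of bricks: above their top (underside higher than 114 mm), between their two ends (height (world z) of core above 0.114 m and y of core in the frame of bricks between -0.06 and 0.06 m and x of core in the frame of bricks between -0.21 and 0.21 m).
At the end, for the whole second after the job is handed in: Gripper holds the long core still and level (0.08 rad), underside 3 to 20 mm above the frame's top, within 7 mm and 0.09 rad of the opening's centre and long side, touching neither frame nor box; red pin home (within 4 mm) and released; other three cores moved under 15 mm (z of core in the frame of seat between 0.003 and 0.02 m and horizontal distance between core and seat below 0.007 m and angle between the y axis of core and the y axis of seat, either way round below 0.09 rad and angle between core's own z axis and vertical below 0.08 rad and linear speed of core below 0.015 m/s and contact force between core and the fingers above 2 N and contact force between core and mould below 0.1 N and z of pin in the frame of mould below 0.032 m and horizontal distance between pin and pin_hole below 0.004 m and angle between pin's own z axis and vertical below 0.15 rad and contact force between pin and the fingers below 0.1 N and distance of each of stub, cup_core, block_core from where it was at the start of the episode below 0.015 m); the arm keeps its last pose, push and grip.
It fails at once if the core touches the moulding box or its frame (contact force between core and mould above 1 N).
It fails at once if the core touches the bricks (contact force between core and bricks above 1 N).
It fails at once if another core is disturbed (more than 15 mm) (distance of any of stub, cup_core, block_core from where it was at the start of the episode above 0.015 m).
It also fails if it takes over 64 s, if anything falls off the work surface, if the arm or the gripper's body presses on something with over 40 N, if the wrist force passes 120 N, or if a joint passes its speed limit or range.

## Working session

There is one attempt and no reset: what is moved stays moved. The work goes in short steps, Python scripts to look and compute and a tool call to move; the robot and the scene stay as the last step left them, time stands still between calls to the robot, and variables do not carry over. Pictures are saved under pics/ and viewed, at most 11 in all, crops included, and the job is handed in when it is done.

Besides the shell and the picture viewer there is one more tool, called after "Request:" as a command line: name --pt "numbers of a row" for each row, then --argument value for the rest. carry_out: Moves the arm, as the interface text tells. Its arguments: {"type":"object","properties":{"commands":{"type":"array"},"force":{"type":"number"}},"required":["commands"]}

```bash
mkdir -p pics; ls
python3 - <<'E'
from workcell import *
import cv2, numpy as np
print(state())
for n in ("scene","side","wrist"):
    print(n,camera_model(n)); cv2.imwrite(f"pics/{n}0.png",grab_frame(n)[...,::-1])
E
```

```text
pics
{'time_s': 0.0, 'qpos': array([ 7.29942827e+01,  1.83509300e+01,  8.97060196e+01, -8.76887338e-04,
        7.20407811e+01, -1.14686330e+00]), 'qvel': array([-0.04181194,  0.04834221, -0.0579836 ,  0.02257301, -0.0509436 ,
       -0.088136  ]), 'effort': array([-1.11856847e-03, -4.12460160e+01, -2.31977981e+01,  7.27209798e-02,
        4.55329497e-02, -1.28076204e-04]), 'ee_pos': array([157.0002728 , 552.64548971, 213.12999866]), 'ee_rot': array([-1.79902272e+02, -1.12256816e-03,  1.64141416e+02]), 'force': array([ 0.96966258, -0.12716013, -0.46801622]), 'torque': array([-0.06180601,  0.0097325 , -0.03675291]), 'gripper_force': 0.0, 'gripper_width': 91.4958743013392}
scene {'fx': 414.492268073748, 'fy': 414.492268073748, 'cx': 313.86425566667606, 'cy': 199.53373096514554, 'origin': array([1042.28059261, -599.13030714,  925.23511386]), 'rotation': array([44.96481489,  0.43871515, 45.33877767])}
side {'fx': 480.57510665394483, 'fy': 480.57510665394483, 'cx': 324.5700059820304, 'cy': 203.86524429647494, 'origin': array([  84.41205966, -752.75279799,  749.28747428]), 'rotation': array([ 51.68663589,   0.56728435, -26.71412394])}
wrist {'fx': 309.70691628693146, 'fy': 309.70691628693146, 'cx': 315.673507391863, 'cy': 197.33717450233314, 'mount': array([[ 7.93185433e-05,  9.61245783e-01,  2.75692832e-01,
         7.69538642e+01],
       [ 9.99999636e-01, -3.10604209e-04,  7.95263593e-04,
        -9.90532855e-04],
       [ 8.50075129e-04,  2.75692668e-01, -9.61245458e-01,
        -1.70740798e+02],
       [ 0.00000000e+00,  0.00000000e+00,  0.00000000e+00,
         1.00000000e+00]])}
```

View pics/scene0.png

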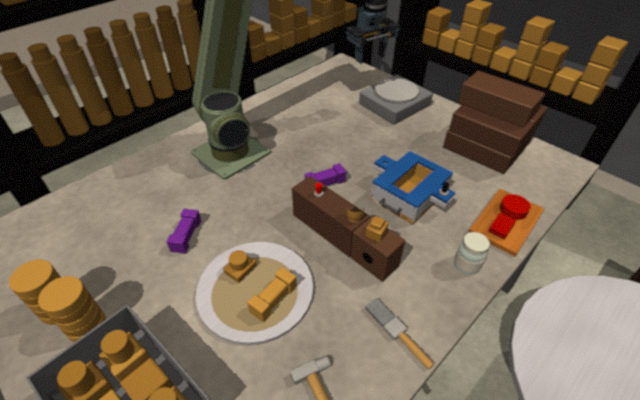

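View pics/side0.png

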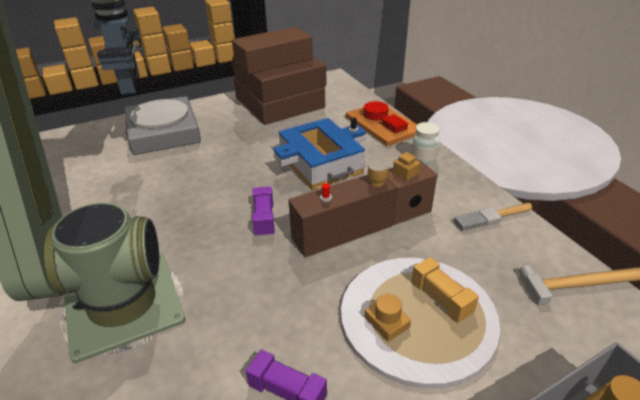

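View pics/wrist0.png

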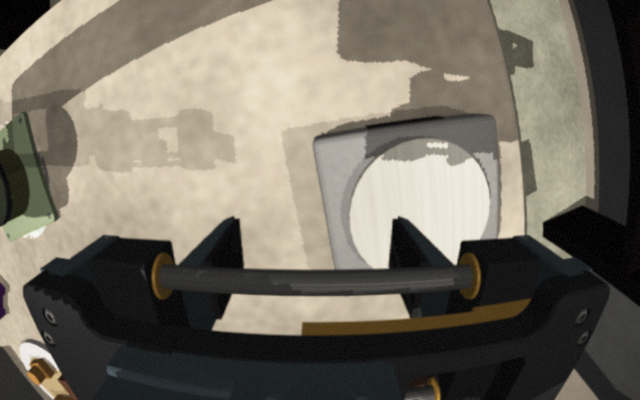

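Candidates for the red pin, in scene/side pixels:
- Red handle on the brick: (319,187)/(326,190). This is the one I choose.
- Black-handled pin in the +x lug: (445,188)/(353,125).
- Red items on the orange tray: (515,205)/(376,110).

Candidates for the core:
- Tan core on the plate: (272,293)/(445,288). This is the one I choose.
- Purple look-alikes: (184,230) and (326,176) in scene.
- Stub on the plate: (239,264) in scene.

The wrist view shows only the grey pot stand under the gripper.

```bash
cat > h.py <<'E'
from workcell import *
import cv2, numpy as np
from scipy.spatial.transform import Rotation as R
def rpy(a): return R.from_euler('xyz',a,degrees=True).as_matrix()
def pose():
    s=state(); return s['ee_pos'],rpy(s['ee_rot'])
def rays(name,px,ps=None):
    c=camera_model(name); px=np.atleast_2d(np.array(px,float))
    u=(px[:,0]-c['cx'])/c['fx']; v=(px[:,1]-c['cy'])/c['fy']
    if name!='wrist':
        d=np.c_[u,-v,-np.ones_like(u)]; return c['origin'],d@rpy(c['rotation']).T
    th=np.hypot(u,v); k=np.sinc(th/np.pi); k=np.where(th>0,np.sin(th)/np.maximum(th,1e-9),1)
    d=np.c_[u*k,-v*k,-np.cos(th)]; M=c['mount']; p,Rt=ps
    return p+Rt@M[:3,3], d@M[:3,:3].T@Rt.T
def onz(name,px,z,ps=None):
    o,d=rays(name,px,ps); return o+d*((z-o[2])/d[:,2])[:,None]
def tri(p1,p2):
    (o1,d1),(o2,d2)=rays('scene',p1),rays('side',p2)
    A=np.c_[d1[0],-d2[0]]; t=np.linalg.lstsq(A,o2-o1,rcond=None)[0]
    a,b=o1+t[0]*d1[0],o2+t[1]*d2[0]; return (a+b)/2,np.linalg.norm(a-b)
def mask(im,col):
    h=cv2.cvtColor(im,cv2.COLOR_RGB2HSV)
    lo,hi={'blue':((100,120,60),(120,255,255)),'red':((0,190,90),(6,255,255)),
      'tan':((10,120,90),(24,255,255)),'dark':((2,70,25),(12,200,120)),'white':((0,0,165),(180,45,255))}[col]
    m=cv2.inRange(h,lo,hi)
    if col=='red': m|=cv2.inRange(h,(174,190,90),(180,255,255))
    return m
def blobs(m,amin=30):
    n,l,s,c=cv2.connectedComponentsWithStats(m)
    return [(s[i,4],c[i].round(1),s[i,:4],l==i) for i in range(1,n) if s[i,4]>=amin]
def look(tag):
    ps=pose(); im=grab_frame('wrist'); cv2.imwrite(f'pics/{tag}.png',im[...,::-1]); np.savez(f'pics/{tag}.npz',im=im,p=ps[0],R=ps[1]); return im,ps
E
python3 - <<'E'
from h import *
for n in('scene','side'):
    im=cv2.imread(f'pics/{n}0.png')[...,::-1].copy()
    for c in('red','blue','tan'):
        for b in blobs(mask(im,c),25): print(n,c,b[0],b[1],b[2],onz(n,b[1],{'red':135,'blue':78,'tan':50}[c])[0].round())
print(tri((319,187),(326,190)))
E
```

```text
scene red 60 [318.1 186.9] [315 182   7  11] [450.  -5. 135.]
scene red 918 [509.3 214.2] [490 195  40  43] [873. 271. 135.]
scene blue 2012 [412.4 178.4] [373 152  81  55] [583. 266.  78.]
scene tan 2072 [471.4  34.1] [438   0  67  65] [ 146. 1369.   50.]
scene tan 50 [299.    9.4] [293   7  13   6] [-696.  994.   50.]
scene tan 542 [433.7  24.5] [423   7  28  39] [ -52. 1338.   50.]
scene tan 25 [286.9  16.1] [282  14  11   6] [-674.  885.   50.]
scene tan 2595 [530.2  53.5] [490  16  78  71] [ 445. 1370.   50.]
scene tan 57 [312.7  21. ] [308  18  12   7] [-529.  935.   50.]
scene tan 62 [254.6  26.4] [249  23  14   8] [-693.  679.   50.]
scene tan 81 [270.8  37. ] [265  32  15  10] [-537.  655.   50.]
scene tan 25 [62.7 37.2] [57 35 12  6] [-1275.   -69.    50.]
scene tan 2171 [589.7  71.2] [550  36  78  68] [ 700. 1388.   50.]
scene tan 1144 [503.7  89.1] [464  72  79  36] [511. 995.  50.]
scene tan 354 [414.8 178. ] [399 164  32  28] [572. 301.  50.]
scene tan 1744 [506.  224.6] [469 189  75  67] [868. 321.  50.]
scene tan 150 [351.6 214.5] [342 204  19  20] [536.  44.  50.]
sc
[... 1292 characters left out ...]
6 141.1] [303 129  34  25] [592. 302.  50.]
side tan 554 [407.4 166.9] [391 152  34  31] [736.  80.  50.]
side tan 47 [357.  172.5] [349 169  15   7] [608. 118.  50.]
side tan 247 [378.9 177.4] [369 169  21  19] [646.  74.  50.]
side tan 49 [316.2 185.6] [311 182  15   8] [490. 115.  50.]
side tan 210 [516.3 208.8] [498 202  35  14] [ 860. -179.   50.]
side tan 1937 [444.6 289.4] [412 257  66  66] [ 561. -300.   50.]
side tan 1050 [595.2 278.2] [544 267  96  22] [ 839. -411.   50.]
side tan 1212 [389.2 315.3] [365 294  46  47] [ 434. -304.   50.]
side tan 790 [620.5 388.4] [586 375  54  25] [ 678. -590.   50.]
(array([453.84944973,  -7.75909207, 134.22961859]), np.float64(7.247268406114627))
```

```bash
cat >> h.py <<'E'
def to(p,yaw=None):
    """print turn+shift in tool axes from measured pose to p with tool pointing down at yaw"""
    p0,R0=pose(); y=state()['ee_rot'][2] if yaw is None else yaw
    t=R.from_matrix(R0.T@rpy([180,0,y])).as_rotvec(degrees=True); s=R0.T@(np.array(p)-p0)
    print('yaw',y,'turn',t.round(2),'shift',s.round(1),'dist',np.linalg.norm(s).round())
E
python3 - <<'E'
from h import *
to((630,110,330),180)
E
```

```text
yaw 180 turn [-7.000e-02 -1.000e-02 -1.586e+01] shift [-576.  -296.9 -116.3] dist 658.0
```

Request:
carry_out --pt "0 0 -16 -576 -297 -116 1" --pt "0 0 -16 -576 -297 -116 1" --pt "0 0 -16 -576 -297 -116 1" --pt "0 0 -16 -576 -297 -116 1" --pt "0 0 -16 -576 -297 -116 1" --pt "0 0 -16 -576 -297 -116 1" --pt "0 0 -16 -576 -297 -116 1" --pt "0 0 -16 -576 -297 -116 1" --pt "0 0 -16 -576 -297 -116 1" --pt "0 0 -16 -576 -297 -116 1" --pt "0 0 -16 -576 -297 -116 1" --pt "0 0 -16 -576 -297 -116 1" --pt "0 0 -16 -576 -297 -116 1" --pt "0 0 -16 -576 -297 -116 1" --pt "0 0 -16 -576 -297 -116 1" --pt "0 0 -16 -576 -297 -116 1" --pt "0 0 -16 -576 -297 -116 1" --pt "0 0 -16 -576 -297 -116 1"

```text
time_s: 1.95
ee_pos: [629.0, 111.4, 330.2]
ee_rot: [180.0, -0.0, -179.7]
force: [0.3, 0.6, 0.1]
gripper_width: 91.1
gripper_force: 0.0
```

Run:
```python
from h import *
im,ps=look('w1'); print(ps, state()['time_s'],state()['qpos'].round(1))
for c,z in(('red',140),('blue',80),('tan',60)):
    for b in blobs(mask(im,c),40): print(c,b[0],b[1],b[2],onz('wrist',b[1],z,ps)[0].round())
```

```text
(array([628.97843048, 111.35851794, 330.22976691]), array([[-9.99990072e-01, -4.45429936e-03, -1.22719820e-04],
       [-4.45434273e-03,  9.99990016e-01,  3.55397779e-04],
       [ 1.21135547e-04,  3.55940887e-04, -9.99999929e-01]])) 2.0 [  9.   22.   67.7   0.   90.3 -81.3]
red 216 [214.6  33.1] [206  25  19  17] [453. -10. 140.]
blue 11675 [422.3 129.9] [360  43 130 178] [573. 260.  80.]
tan 754 [221.3  11.6] [197   0  54  31] [397. -28.  60.]
tan 123 [ 5.3 34.1] [ 0 19 12 35] [ 312. -565.   60.]
tan 706 [87.5 63.8] [71 45 35 38] [ 443. -280.   60.]
tan 3076 [420.5 132.6] [382 113  89  41] [579. 265.  60.]
tan 393 [118.8 126.9] [110 114  19  28] [ 560. -211.   60.]
tan 1635 [603.3 189.1] [584 120  36 130] [657. 718.  60.]
tan 223 [ 81.8 139.9] [ 70 122  33  31] [ 575. -300.   60.]
tan 150 [228.2 146.6] [202 130  36  32] [602. -17.  60.]
tan 2008 [227.5 203.2] [199 157  56  82] [688. -24.  60.]
tan 131 [636.3 243.3] [631 225   9  30] [800. 954.  60.]
tan 337 [450.5 251.3] [437 242  24  24] [772. 339.  60.]
tan 156 [154.9 276.5] [152 255   9  43] [ 830. -181.   60.]
tan 141 [476.7 276.7] [472 256   9  42] [828. 405.  60.]
tan 134 [401.9 305.7] [398 294  11  20] [878. 265.  60.]
tan 2363 [416.1 321.2] [303 300 226  34] [917. 299.  60.]
```

View pics/w1.png

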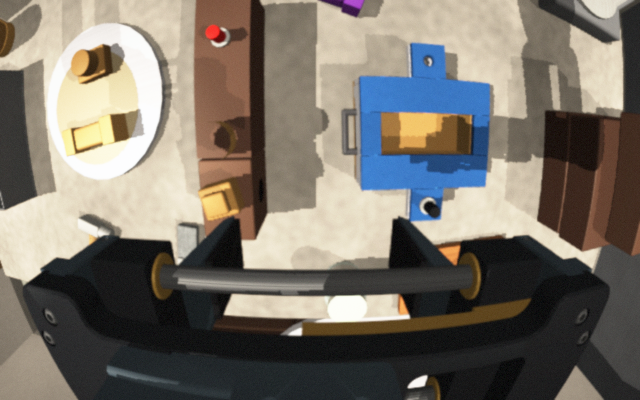

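The wrist view shows the red pin at (215,33) and the empty hole in the upper blue lug at about (429,61). The black pin is at (430,207), the tan core at (95,133), the stub at (88,63), the cup core at (222,137), and the block core at (219,201).

Run:
```python
from h import *
d=np.load('pics/w1.npz'); ps=(d['p'],d['R']); im=d['im']
print(onz('wrist',[(429,61)],80,ps).round(1), onz('wrist',[(214,32)],150,ps).round(1))
def pt(q,z): return onz('wrist',q,z,ps).round(1)
print('bricks top edge right', pt([(263,20),(266,190)],114),'left',pt([(198,20),(200,190)],114))
print('cup',pt([(222,137)],160),'block',pt([(219,201)],160))
print('core',pt([(65,125),(127,113),(127,150),(72,152)],64), 'stub',pt([(84,62)],72))
print('frame',pt([(360,78),(490,84),(487,186),(360,187)],80))
h=onz('wrist',[(429,61)],80,ps)[0]; to((533,-9,230),180); to((h[0]+80,h[1],160),180)
```

```text
[[474.2 268.1  80. ]] [[454.   -7.6 150. ]]
bricks top edge right [[433.1  44.3 114. ]
 [653.2  46.3 114. ]] left [[424.1 -42.8 114. ]
 [653.2 -45.7 114. ]]
cup [[579.1   4.6 160. ]] block [[654.7  -3.9 160. ]]
core [[ 544.3 -339.3   64. ]
 [ 539.3 -189.    64. ]
 [ 599.  -194.1   64. ]
 [ 594.6 -326.3   64. ]] stub [[ 441.2 -277.6   72. ]]
frame [[505.7 169.8  80. ]
 [495.9 369.7  80. ]
 [652.9 378.3  80. ]
 [657.1 173.5  80. ]]
yaw 180 turn [0.02 0.   0.24] shift [  96.7 -119.8  100.2] dist 184.0
yaw 180 turn [0.02 0.   0.24] shift [ 74.3 157.1 170.3] dist 243.0
```

Request:
carry_out --pt "0 0 0 74 157 170 1" --pt "0 0 0 74 157 170 1" --pt "0 0 0 74 157 170 1" --pt "0 0 0 74 157 170 1" --pt "0 0 0 74 157 170 1" --pt "0 0 0 74 157 170 1" --pt "0 0 0 74 157 170 1" --pt "0 0 0 74 157 170 1"

```text
time_s: 2.8
ee_pos: [556.7, 266.8, 161.6]
ee_rot: [179.9, 0.2, -179.9]
force: [0.8, 0.4, 0.2]
gripper_width: 91.1
gripper_force: 0.0
```

Run:
```python
from h import *
im,ps=look('w2'); print(ps[0],state()['ee_rot'])
m=mask(im,'blue'); cv2.imwrite('pics/w2c.png',cv2.resize(im[0:260,180:480,::-1],None,fx=2.3,fy=2.3,interpolation=cv2.INTER_CUBIC))
for z in(80,):
  to((533,-9,230),180)
```

```text
[556.73865482 266.79176568 161.59906281] [ 179.93315434    0.19037778 -179.89874627]
yaw 180 turn [0.07 0.19 0.1 ] shift [  24.2 -275.4  -68.7] dist 285.0
```

View pics/w2c.png

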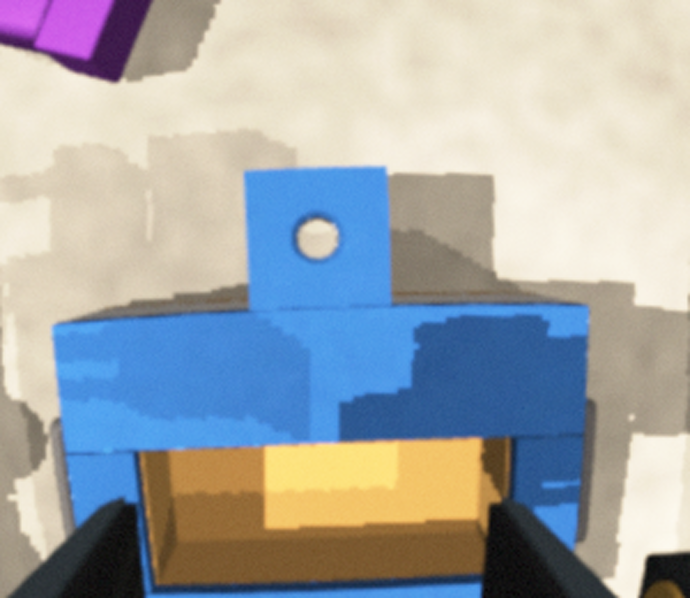

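```bash
cat >> h.py <<'E'
def edges(tag,z,sides,c0,yaw,col='blue'):
    """cast mask contours to plane z; fit lines near nominal sides (name,axis,val,lo,hi) in nominal local frame"""
    d=np.load(f'pics/{tag}.npz'); ps=(d['p'],d['R']); m=mask(d['im'],col)
    cs,_=cv2.findContours(cv2.medianBlur(m,3),cv2.RETR_LIST,cv2.CHAIN_APPROX_NONE)
    px=np.vstack([c[:,0] for c in cs if len(c)>20]).astype(float); w=onz('wrist',px,z,ps)[:,:2]
    a=np.radians(yaw); L=(w-c0)@np.array([[np.cos(a),-np.sin(a)],[np.sin(a),np.cos(a)]])
    for n,ax,v,lo,hi in sides:
        k=(abs(L[:,ax]-v)<8)&(L[:,1-ax]>lo)&(L[:,1-ax]<hi)
        if k.sum()<8: print(n,'few',k.sum()); continue
        vx,vy,x0,y0=cv2.fitLine(L[k].astype(np.float32),cv2.DIST_HUBER,0,.01,.01)[:,0]
        dv=(vx,vy); s=dv[ax]/dv[1-ax]; mid=(lo+hi)/2; val=(x0,y0)[ax]+s*(mid-(x0,y0)[1-ax])
        print(n,'n',k.sum(),'nominal',v,'got %.1f'%val,'at %.0f'%mid,'rot %.1f deg'%np.degrees(np.arctan(s if ax==1 else -s)))
E
python3 - <<'E'
from h import *
d=np.load('pics/w2.npz'); ps=(d['p'],d['R']); m=mask(d['im'],'blue')
cs,_=cv2.findContours(m,cv2.RETR_CCOMP,cv2.CHAIN_APPROX_NONE)
for c in cs:
    (x,y),r=cv2.minEnclosingCircle(c)
    if abs(x-318)<15 and abs(y-104)<15: 
        w=onz('wrist',c[:,0],80,ps)[:,:2]; print(len(c),cv2.fitEllipse(c),cv2.fitEllipse(w.astype(np.float32)))
        h=np.array(cv2.fitEllipse(w.astype(np.float32))[0])
yaw=0
for it in range(1):
  edges('w2',80,[('lugend',0,-25,-20,20),('lug-',1,-25,-18,20),('lug+',1,25,-18,20),('frame-x a',0,25,-90,-35),('frame-x b',0,25,35,90),('y-',1,-100,30,75),('y+',1,100,30,75),('open-x',0,75,-60,60),('open y-',1,-72,80,105),('open y+',1,72,80,105)],h,yaw)
E
```

```text
57 ((317.7463684082031, 103.13960266113281), (19.865253448486328, 20.3408260345459), 77.58452606201172) ((473.658203125, 267.8306884765625), (16.149431228637695, 16.3487491607666), 31.08897590637207)
lugend n 50 nominal -25 got -24.3 at 0 rot 2.0 deg
lug- n 46 nominal -25 got -24.0 at 1 rot 2.3 deg
lug+ n 47 nominal 25 got 24.6 at 1 rot 2.7 deg
frame-x a n 64 nominal 25 got 27.3 at -62 rot 2.3 deg
frame-x b n 64 nominal 25 got 22.2 at 62 rot 2.1 deg
y- n 51 nominal -100 got -96.5 at 52 rot 1.1 deg
y+ n 51 nominal 100 got 101.0 at 52 rot 3.4 deg
open-x n 140 nominal 75 got 73.1 at 0 rot 2.8 deg
open y- n 43 nominal -72 got -68.8 at 92 rot -4.8 deg
open y+ n 21 nominal 72 got 75.8 at 92 rot 5.7 deg
```

The crop shows the empty hole as a clean circle in the lug. Its centre is at pixel (317.7,103.1), which is world (473.7,267.8), and the mould yaw is about 2.3°. Next I look at the pin from the same relative position.

Request:
carry_out --pt "0 0 0 20 -276 -69 1" --pt "0 0 0 20 -276 -69 1" --pt "0 0 0 20 -276 -69 1" --pt "0 0 0 20 -276 -69 1" --pt "0 0 0 20 -276 -69 1" --pt "0 0 0 20 -276 -69 1" --pt "0 0 0 20 -276 -69 1" --pt "0 0 0 20 -276 -69 1" --pt "0 0 0 20 -276 -69 1"

```text
time_s: 3.75
ee_pos: [536.4, -8.8, 229.2]
ee_rot: [180.0, 0.0, -179.9]
force: [-0.1, -0.6, 0.5]
gripper_width: 91.0
gripper_force: 0.0
```

Run:
```python
from h import *
im,ps=look('w3'); print(ps[0],state()['ee_rot'])
cv2.imwrite('pics/w3c.png',cv2.resize(im[0:260,180:480,::-1],None,fx=2.3,fy=2.3,interpolation=cv2.INTER_CUBIC))
for b in blobs(mask(im,'red')):
    print(b[:3]); cs,_=cv2.findContours(b[3].astype(np.uint8),cv2.RETR_EXTERNAL,cv2.CHAIN_APPROX_NONE)
    e=cv2.fitEllipse(onz('wrist',cs[0][:,0],150,ps)[:,:2].astype(np.float32)); print('z150',e)
```

```text
[536.42202016  -8.78156877 229.21302926] [ 1.79972903e+02  3.76278103e-03 -1.79811126e+02]
(np.int32(296), array([315. , 102.7]), array([306,  94,  19,  19], dtype=int32))
z150 ((452.8826904296875, -9.947880744934082), (14.766818046569824, 14.936930656433105), 159.61705017089844)
```

View pics/w3c.png

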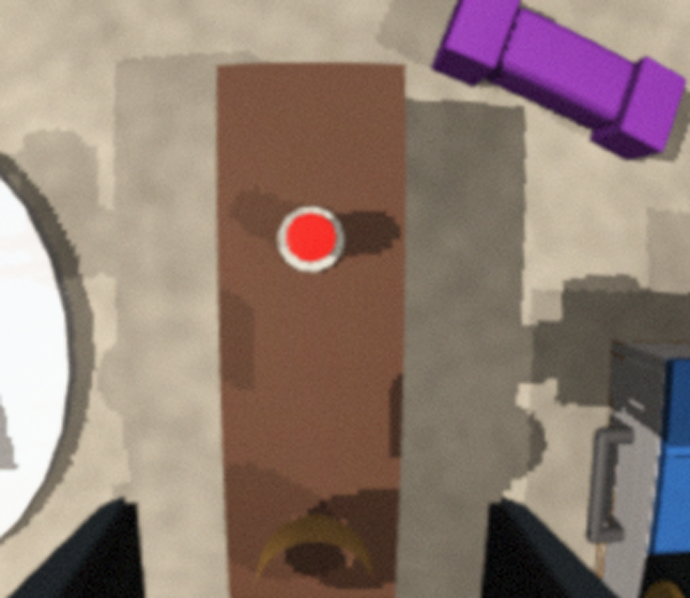

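The close crop confirms the red round handle with its steel collar on the brick. The red blob is centred at (315,102.7), which is world (452.9,-9.9). No other red pin is nearby.

Run:
```python
from h import *
to((452.9,-9.9,160),180); to((452.9,-9.9,124),180)
```

```text
yaw 180 turn [0.03 0.   0.19] shift [83.5 -1.2 68.9] dist 108.0
yaw 180 turn [0.03 0.   0.19] shift [ 83.5  -1.3 104.9] dist 134.0
```

Request:
carry_out --pt "0 0 0.2 83.5 -1.2 60 1" --pt "0 0 0.2 83.5 -1.2 60 1" --pt "0 0 0.2 83.5 -1.2 60 1" --pt "0 0 0.2 83.5 -1.2 85 1" --pt "0 0 0.2 83.5 -1.2 105 1" --pt "0 0 0.2 83.5 -1.2 105 1" --pt "0 0 0.2 83.5 -1.2 105 1" --pt "0 0 0.2 83.5 -1.2 105 1"

```text
time_s: 4.6
ee_pos: [454.0, -10.3, 124.9]
ee_rot: [180.0, 0.1, 180.0]
force: [-0.0, 0.2, 0.6]
gripper_width: 91.2
gripper_force: 0.0
```

Request:
carry_out --pt "0 0 0 1 0.3 0 1" --pt "0 0 0 1 0.3 0 -1" --pt "0 0 0 1 0.3 0 -1" --pt "0 0 0 1 0.3 0 -1" --pt "0 0 0 1 0.3 0 -1" --pt "0 0 0 1 0.3 0 -1" --pt "0 0 0 1 0.3 0 -1" --pt "0 0 0 1 0.3 0 -1" --pt "0 0 0 1 0.3 0 -1" --pt "0 0 0 1 0.3 0 -1" --force 25

```text
time_s: 5.6
ee_pos: [451.8, -10.3, 123.9]
ee_rot: [180.0, -0.0, 179.9]
force: [0.0, 0.5, 0.3]
gripper_width: 22.1
gripper_force: 0.0
```

Request:
carry_out --pt "0 0 0 -0.8 0 0 -1" --pt "0 0 0 -0.8 0 0 -1" --pt "0 0 0 -0.8 0 0 -1" --pt "0 0 0 -0.8 0 0 -1"

```text
time_s: 6.0
ee_pos: [452.6, -10.3, 123.9]
ee_rot: [180.0, -0.0, 179.9]
force: [0.1, 0.2, 0.0]
gripper_width: 17.0
gripper_force: 25.0
```

Request:
carry_out --pt "0 0 0 0 0 -15 -1" --pt "0 0 0 0 0 -35 -1" --pt "0 0 0 0 0 -60 -1" --pt "0 0 0 0 0 -85 -1" --pt "0 0 0 0 0 -90 -1" --pt "0 0 0 0 0 -90 -1"

```text
time_s: 6.6
ee_pos: [452.9, -10.3, 214.2]
ee_rot: [-180.0, 0.1, 179.9]
force: [-0.6, 0.4, -0.5]
gripper_width: 17.2
gripper_force: 25.0
```

Run:
```python
from h import *
print(state()['force'],state()['gripper_width']); to((473.4,267.6,214),180); to((473.4,267.6,154),180)
```

```text
[-0.58823438  0.43122339 -0.50200891] 17.24622827172379
yaw 180 turn [-0.    0.09 -0.05] shift [-2.02e+01  2.78e+02  2.00e-01] dist 279.0
yaw 180 turn [-0.    0.09 -0.05] shift [-20.1 278.   60.2] dist 285.0
```

Request:
carry_out --pt "0 0 0 -3 40 0 -1" --pt "0 0 0 -6 80 0 -1" --pt "0 0 0 -9 120 0 -1" --pt "0 0 0 -12 160 0 -1" --pt "0 0 0 -15 200 0 -1" --pt "0 0 0 -18 240 0 -1" --pt "0 0 0 -20 268 0 -1" --pt "0 0 0 -20.2 278 20 -1" --pt "0 0 0 -20.2 278 40 -1" --pt "0 0 0 -20.2 278 58 -1" --pt "0 0 0 -20.2 278 60 -1" --pt "0 0 0 -20.2 278 60 -1" --pt "0 0 0 -20.2 278 60 -1"

```text
time_s: 7.9
ee_pos: [473.5, 267.7, 154.3]
ee_rot: [180.0, 0.0, 179.9]
force: [-0.3, -0.5, -0.2]
gripper_width: 17.6
gripper_force: 25.0
```

Run:
```python
from h import *
im,ps=look('w4'); print(ps[0],state()['force'])
a=im[0:330,180:480]; s=grab_frame('side')[80:200,250:400]; c=grab_frame('scene')[100:220,350:480]
r=lambda x:cv2.resize(x,(380,300),interpolation=cv2.INTER_CUBIC)
cv2.imwrite('pics/m4.png',np.hstack([np.vstack([r(s),r(c)]),cv2.resize(a,(420,600))])[...,::-1])
```

```text
[473.5216067  267.70847141 154.26829768] [-0.36040528  0.53869128 -1.76258927]
```

View pics/m4.png

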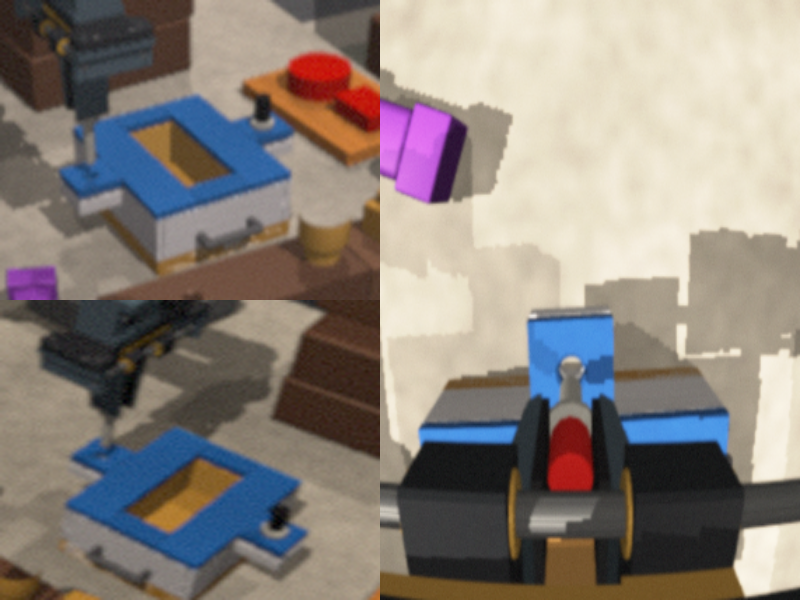

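The pin is held upright. Its foot sits just above the hole and is laterally centred on it (m4 right panel: hole at about (571,366), shank pointing at it). Lowering now with force checks.

Request:
carry_out --pt "0 0 0 0 0 5 -1" --pt "0 0 0 0 0 9 -1" --pt "0 0 0 0 0 12 -1" --pt "0 0 0 0 0 15 -1" --pt "0 0 0 0 0 18 -1" --pt "0 0 0 0 0 21 -1" --pt "0 0 0 0 0 21 -1"

```text
time_s: 8.75
ee_pos: [472.8, 267.5, 132.4]
ee_rot: [-180.0, -0.0, 179.9]
force: [0.8, -0.6, -0.2]
gripper_width: 17.4
gripper_force: 25.0
```

Request:
carry_out --pt "0 0 0 -0.5 0 4 -1" --pt "0 0 0 -0.5 0 8 -1" --pt "0 0 0 -0.5 0 12 -1" --pt "0 0 0 -0.5 0 16 -1" --pt "0 0 0 -0.5 0 20 -1" --pt "0 0 0 -0.5 0 20 -1"

```text
time_s: 9.35
ee_pos: [473.3, 267.5, 112.3]
ee_rot: [-180.0, -0.1, 179.9]
force: [0.4, -0.8, -0.2]
gripper_width: 17.4
gripper_force: 25.0
```

Request:
carry_out --pt "0 0 0 0 0 5 -1" --pt "0 0 0 0 0 10 -1" --pt "0 0 0 0 0 15 -1" --pt "0 0 0 0 0 19 -1" --pt "0 0 0 0 0 21 -1" --pt "0 0 0 0 0 22 -1" --pt "0 0 0 0 0 22.5 -1" --pt "0 0 0 0 0 22.5 -1"

```text
time_s: 10.15
ee_pos: [473.7, 267.7, 90.5]
ee_rot: [180.0, 0.0, 179.9]
force: [0.1, 0.7, -0.9]
gripper_width: 17.1
gripper_force: 25.0
```

Request:
carry_out --pt "0 0 0 0 0 1 -1" --pt "0 0 0 0 0 1 -1" --pt "0 0 0 0 0 0 0" --pt "0 0 0 0 0 0 0" --pt "0 0 0 0 0 0 0" --pt "0 0 0 0 0 0 0.2" --pt "0 0 0 0 0 0 0.2"

```text
time_s: 10.85
ee_pos: [473.6, 267.7, 90.4]
ee_rot: [180.0, -0.0, 179.9]
force: [-0.1, 0.7, -0.7]
gripper_width: 53.1
gripper_force: 0.0
```

Request:
carry_out --pt "0 0 0 0 0 -30 0.2" --pt "0 0 0 0 0 -70 1" --pt "0 0 0 -30 0 -110 1" --pt "0 0 0 -80 0 -110 1" --pt "0 0 0 -83 0 -110 1" --pt "0 0 0 -83 0 -110 1" --pt "0 0 0 -83 0 -110 1"

```text
time_s: 11.55
ee_pos: [555.2, 267.3, 199.5]
ee_rot: [-180.0, -0.2, 179.9]
force: [0.3, 0.2, -0.4]
gripper_width: 91.1
gripper_force: 0.0
```

Run:
```python
from h import *
im,ps=look('w5'); print(ps[0])
for b in blobs(mask(im,'red')):
    cs,_=cv2.findContours(b[3].astype(np.uint8),cv2.RETR_EXTERNAL,cv2.CHAIN_APPROX_NONE)
    print(b[:3],cv2.fitEllipse(onz('wrist',cs[0][:,0],116,ps)[:,:2].astype(np.float32)) if b[0]<2000 else '')
s=grab_frame('side');c=grab_frame('scene'); from h import tri
P=[]
for n,x,(u0,u1,v0,v1) in(('scene',c,(370,420,140,190)),('side',s,(260,300,120,170))):
    for b in blobs(mask(x,'red'),5):
        if u0<b[1][0]<u1 and v0<b[1][1]<v1: print(n,b[:3]);P.append(b[1])
if len(P)==2: print(tri(*P))
edges('w5',80,[('lugend',0,-25,-20,20),('lug-',1,-25,-18,20),('lug+',1,25,-18,20),('frame-x a',0,25,-90,-35),('frame-x b',0,25,35,90),('open-x',0,75,-60,60),('y-',1,-100,30,75),('y+',1,100,30,75)],np.array([473.7,267.8]),2.3)
to((573+75,-300+0,330),180)
```

```text
[555.2441123  267.29209389 199.47922958]
(np.int32(252), array([316.8, 106.9]), array([308,  98,  18,  18], dtype=int32)) ((474.7035827636719, 267.6885681152344), (13.671552658081055, 14.205114364624023), 137.61354064941406)
(np.int32(121), array([417.9, 381. ]), array([408, 375,  20,  13], dtype=int32)) ((792.9630737304688, 396.0389709472656), (14.112442970275879, 27.595046997070312), 37.62732696533203)
scene (np.int32(30), array([385.8, 155.9]), array([384, 152,   5,   9], dtype=int32))
side (np.int32(53), array([285. , 141.6]), array([283, 136,   5,  12], dtype=int32))
(array([474.80545438, 269.29004535,  99.6993454 ]), np.float64(3.072123483586866))
lugend n 43 nominal -25 got -24.4 at 0 rot -0.3 deg
lug- n 40 nominal -25 got -23.9 at 1 rot -2.2 deg
lug+ n 40 nominal 25 got 24.2 at 1 rot 1.6 deg
frame-x a n 56 nominal 25 got 24.9 at -62 rot -0.0 deg
frame-x b n 56 nominal 25 got 24.6 at 62 rot -0.5 deg
open-x n 123 nominal 75 got 72.9 at 0 rot 0.3 deg
y- n 45 nominal -100 got -98.7 at 52 rot -1.6 deg
y+ n 45 nominal 100 got 98.4 at 52 rot 1.5 deg
yaw 180 turn [-0.02 -0.07 -0.02] shift [ -92.7 -567.6 -129.7] dist 590.0
```

Request:
carry_out --pt "0 0 0 -90 -530 -40 1" --pt "0 0 0 -90 -530 -40 1" --pt "0 0 0 -90 -530 -40 1" --pt "0 0 0 -90 -530 -40 1" --pt "0 0 0 -90 -530 -40 1" --pt "0 0 0 -90 -530 -40 1" --pt "0 0 0 -90 -530 -40 1" --pt "0 0 0 -90 -530 -40 1" --pt "0 0 0 -90 -530 -40 1" --pt "0 0 0 -90 -530 -40 1" --pt "0 0 0 -90 -530 -40 1" --pt "0 0 0 -90 -530 -40 1" --pt "0 0 0 -90 -530 -40 1" --pt "0 0 0 -90 -530 -40 1" --pt "0 0 0 -90 -530 -40 1"

```text
time_s: 13.2
ee_pos: [646.0, -260.7, 240.7]
ee_rot: [180.0, -0.0, -180.0]
force: [0.6, 0.4, 0.6]
gripper_width: 91.5
gripper_force: 0.0
```

Run:
```python
from h import *
im,ps=look('w6'); print(ps[0],state()['ee_rot'])
cv2.imwrite('pics/w6c.png',cv2.resize(im[0:260,120:520,::-1],None,fx=2,fy=2,interpolation=cv2.INTER_CUBIC))
```

```text
[ 645.95575146 -260.7447453   240.69733947] [ 1.79983868e+02  5.04547559e-03 -1.79952396e+02]
```

View pics/w6c.png

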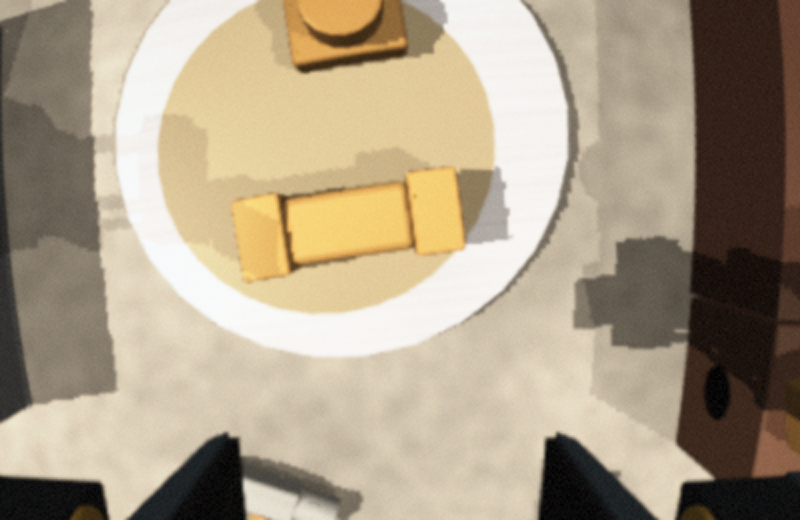

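```bash
cat > core.py <<'E'
from h import *
def core(tag,zt,near,sat=140,vmin=120):
    d=np.load(f'pics/{tag}.npz'); ps=(d['p'],d['R'])
    m=cv2.inRange(cv2.cvtColor(d['im'],cv2.COLOR_RGB2HSV),(10,sat,vmin),(26,255,255))
    m=cv2.morphologyEx(m,cv2.MORPH_OPEN,np.ones((3,3)))
    cs,_=cv2.findContours(m,cv2.RETR_EXTERNAL,cv2.CHAIN_APPROX_NONE)
    for c in cs:
        if cv2.contourArea(c)>800 and cv2.pointPolygonTest(cv2.convexHull(c),near,False)>0:
            w=onz('wrist',c[:,0],zt,ps)[:,:2]; print(c[:,0].min(0),c[:,0].max(0),cv2.minAreaRect(w.astype(np.float32)))
E
python3 - <<'E'
from core import *
for s in(130,150,165): core('w6',64,(294,111),s)
d=np.load('pics/w6.npz'); ps=(d['p'],d['R'])
q=np.array([(233,202),(280,193),(290,272),(247,281),(407,172),(458,168),(465,250),(416,255)])/2+[120,0]
print(onz('wrist',q,64,ps).round(1), onz('wrist',q,64,ps).mean(0))
q=np.array([(290,320),(400,50),(287,0),(300,68)])/2+[120,0]
hsv=cv2.cvtColor(d['im'],cv2.COLOR_RGB2HSV); print(hsv[111,294],hsv[85,270],hsv[120,248])
print('stub edge',onz('wrist',np.array([(403,45),(302,66)])/2+[120,0],42,ps).round())
E
```

```text
[239  84] [351 138] ((568.87939453125, -285.61138916015625), (46.9817008972168, 126.2665786743164), 7.941948413848877)
[[ 555.5 -350.6   64. ]
 [ 551.6 -323.4   64. ]
 [ 596.6 -318.4   64. ]
 [ 601.1 -343.6   64. ]
 [ 540.9 -252.7   64. ]
 [ 538.2 -224.5   64. ]
 [ 584.3 -220.1   64. ]
 [ 587.5 -247.5   64. ]] [ 569.47992139 -285.10721202   64.        ]
[ 22 131 247] [ 21  81 228] [ 20 137 237]
stub edge [[ 460. -255.   42.]
 [ 473. -314.   42.]]
```

The crop shows the tan core at image pixel (294,111), the stub above it at image pixel (291,15), and the plate rim all round. The fitted top is 47x126 mm (48x128 expected), centred at (569,-286) with yaw 7.9°.

Run:
```python
from h import *
to((569.2,-285.5,100),97.9); to((569.2,-285.5,28),97.9)
```

```text
yaw 97.9 turn [ 2.000e-02 -1.000e-02  8.215e+01] shift [ 76.9 -24.6 140.7] dist 162.0
yaw 97.9 turn [ 2.000e-02 -1.000e-02  8.215e+01] shift [ 76.9 -24.6 212.7] dist 228.0
```

Request:
carry_out --pt "0 0 82.15 77 -24.7 110 1" --pt "0 0 82.15 77 -24.7 110 1" --pt "0 0 82.15 77 -24.7 110 1" --pt "0 0 82.15 77 -24.7 110 1" --pt "0 0 82.15 77 -24.7 110 1" --pt "0 0 82.15 77 -24.7 110 1" --pt "0 0 82.15 77 -24.7 110 1" --pt "0 0 82.15 77 -24.7 110 1" --pt "0 0 82.15 77 -24.7 110 1" --pt "0 0 82.15 77 -24.7 110 1" --pt "0 0 82.15 77 -24.7 110 1" --pt "0 0 82.15 77 -24.7 140 1" --pt "0 0 82.15 77 -24.7 140 1" --pt "0 0 82.15 77 -24.7 140 1"

```text
time_s: 14.65
ee_pos: [568.8, -286.6, 100.3]
ee_rot: [-179.9, -0.0, 97.9]
force: [0.8, 0.6, 0.6]
gripper_width: 90.8
gripper_force: 0.0
```

Run:
```python
from h import *
print(state()['qpos'].round(1)); to((569.2,-285.5,28),97.9)
im,ps=look('w7'); cv2.imwrite('pics/w7c.png',cv2.resize(im[60:400,120:520,::-1],(700,595)))
```

```text
[-27.8  28.7  90.2   0.   61.2 -35.7]
yaw 97.9 turn [-0.06 -0.05 -0.01] shift [ 0.9  0.6 72.3] dist 72.0
```

View pics/w7c.png

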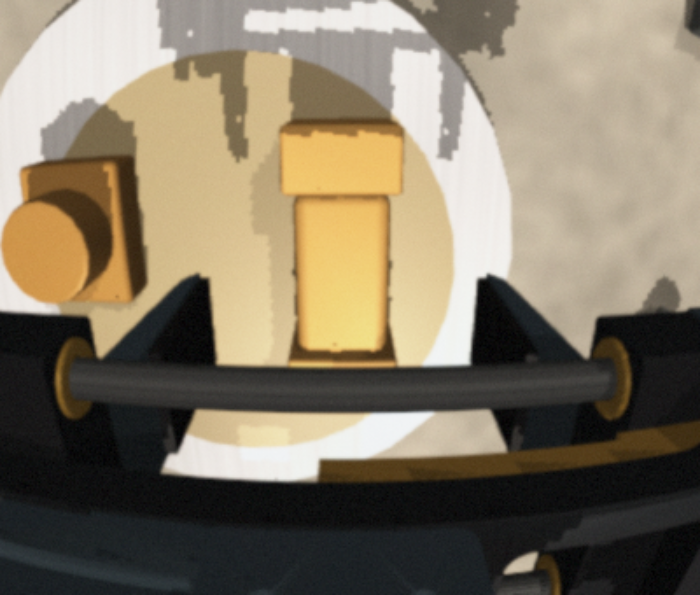

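The core's waist is centred between the fingers (centre x≈342, fingertips at 215 and 472) and square to them. The stub is clear on the left, so I descend.

Request:
carry_out --pt "0 0 0 0.9 0.6 20 1" --pt "0 0 0 0.9 0.6 40 1" --pt "0 0 0 0.9 0.6 57 1" --pt "0 0 0 0.9 0.6 68 1" --pt "0 0 0 0.9 0.6 72 1" --pt "0 0 0 0.9 0.6 72 1" --pt "0 0 0 0.9 0.6 72 -1" --pt "0 0 0 0.9 0.6 72 -1" --pt "0 0 0 0.9 0.6 72 -1" --pt "0 0 0 0.9 0.6 72 -1" --pt "0 0 0 0.9 0.6 72 -1" --pt "0 0 0 0.9 0.6 72 -1" --pt "0 0 0 0.9 0.6 72 -1" --pt "0 0 0 0.9 0.6 72 -1" --pt "0 0 0 0.9 0.6 72 -1" --pt "0 0 0 0.9 0.6 72 -1" --force 30

```text
time_s: 16.3
ee_pos: [569.1, -286.1, 28.4]
ee_rot: [-179.9, -0.0, 97.8]
force: [-2.8, -0.5, 2.0]
gripper_width: 39.5
gripper_force: 30.0
```

Request:
carry_out --pt "0 0 0 0 0 -5 -1" --pt "0 0 0 0 0 -17 -1" --pt "0 0 0 0 0 -35 -1" --pt "0 0 0 0 0 -57 -1" --pt "0 0 0 0 0 -82 -1" --pt "0 0 0 0 0 -107 -1" --pt "0 0 0 0 0 -132 -1" --pt "0 0 0 0 0 -157 -1" --pt "0 0 0 0 0 -177 -1" --pt "0 0 0 0 0 -189 -1" --pt "0 0 0 0 0 -195 -1" --pt "0 0 0 0 0 -195 -1"

```text
time_s: 17.5
ee_pos: [569.7, -286.1, 223.9]
ee_rot: [180.0, 0.0, 97.8]
force: [0.2, -0.7, -3.2]
gripper_width: 39.9
gripper_force: 30.0
```

Run:
```python
from h import *
to((578.6,130,224),97.9);to((578.6,272.0,224),92.3)
im,ps=look('w8'); print(ps[0],state()['ee_rot'])
from core import core
a=(330,120); 
for s in (120,140): core('w8',224-12.4+48,(315,150),s)
```

```text
yaw 97.9 turn [ 0.05  0.02 -0.1 ] shift [ 4.111e+02  6.530e+01 -2.000e-01] dist 416.0
yaw 92.3 turn [0.05 0.02 5.5 ] shift [ 5.518e+02  8.450e+01 -2.000e-01] dist 558.0
[ 569.70705055 -286.12687211  223.87606723] [-1.79960764e+02 -3.81731499e-02  9.77927989e+01]
[263 142] [367 269] ((565.931396484375, -253.48062133789062), (46.421730041503906, 62.345890045166016), 7.823217391967773)
[263 142] [367 269] ((566.1109008789062, -253.45794677734375), (46.125545501708984, 62.14595413208008), 8.150389671325684)
```

Request:
carry_out --pt "0 0 0 6 1 0 -1" --pt "0 0 0 20 3 0 -1" --pt "0 0 0 42 6.4 0 -1" --pt "0 0 0 72 11 0 -1" --pt "0 0 0.5 106 16 0 -1" --pt "0 0 1 140 21.4 0 -1" --pt "0 0 1.5 174 26.6 0 -1" --pt "0 0 2 208 31.8 0 -1" --pt "0 0 2.5 242 37 0 -1" --pt "0 0 3 276 42.2 0 -1" --pt "0 0 3.5 310 47.4 0 -1" --pt "0 0 4 344 52.6 0 -1" --pt "0 0 4.5 378 57.8 0 -1" --pt "0 0 5 412 63 0 -1" --pt "0 0 5.5 446 68.2 0 -1" --pt "0 0 5.5 480 73.4 0 -1" --pt "0 0 5.5 510 78 0 -1" --pt "0 0 5.5 532 81.4 0 -1" --pt "0 0 5.5 546 83.6 0 -1" --pt "0 0 5.5 552 84.5 0 -1"

```text
time_s: 19.55
ee_pos: [577.5, 273.8, 222.9]
ee_rot: [-179.9, 0.0, 92.4]
force: [-0.2, -0.8, -2.8]
gripper_width: 39.9
gripper_force: 30.0
```

Run:
```python
from h import *
print(state()['gripper_width'],state()['gripper_force']); to((578.6,272.0,130),92.3)
im,ps=look('w9'); cv2.imwrite('pics/w9c.png',cv2.resize(im[60:400,120:520,::-1],(700,595)))
```

```text
39.87069831447395 29.995584189891815
yaw 92.3 turn [-0.07  0.01  0.1 ] shift [-1.8  1.1 92.9] dist 93.0
```

View pics/w9c.png

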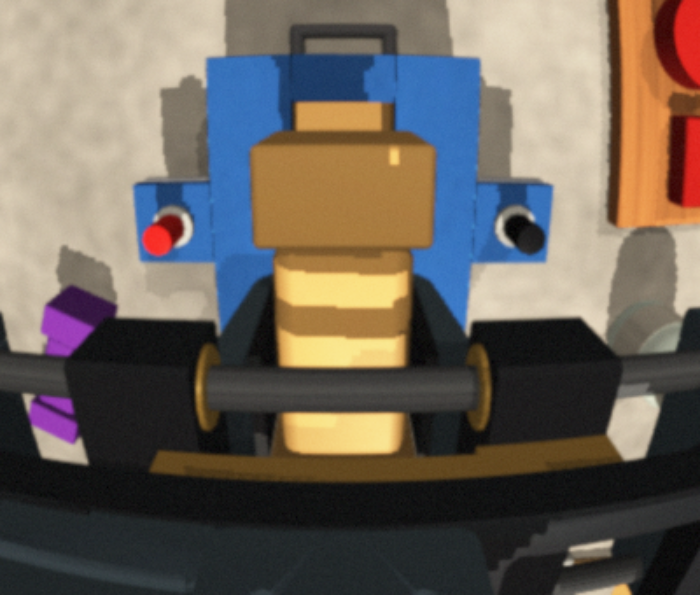

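The core is held square and centred over the frame: core 251–435, frame 208–480, centres within 1 px. The red and black pins sit alike in their lugs. I'll check the opening's position numerically from this view.

Run:
```python
from h import *
c=np.array([578.6,272.0])
edges('w9',80,[('+y edge',1,100,-70,-35),('+y edge b',1,100,35,70),('open +y',1,72,-22,22),('-x',0,-80,45,90),('+x',0,80,45,90),('lug-x hi',1,25,-125,-100),('lug+x hi',1,25,100,125),('lug-x lo',1,-25,-125,-100),('lug+x lo',1,-25,100,125),('lugend -x',0,-130,-15,20),('lugend +x',0,130,-15,20),('open -x',0,-30,60,71),('open +x',0,30,60,71)],c,2.3)
```

```text
+y edge n 35 nominal 100 got 99.2 at -52 rot -1.9 deg
+y edge b n 34 nominal 100 got 99.0 at 52 rot -0.2 deg
open +y n 43 nominal 72 got 74.0 at 0 rot -0.1 deg
-x n 43 nominal -80 got -79.1 at 68 rot -1.4 deg
+x n 43 nominal 80 got 78.4 at 68 rot -0.0 deg
lug-x hi n 22 nominal 25 got 24.9 at -112 rot -1.2 deg
lug+x hi n 22 nominal 25 got 25.4 at 112 rot 1.5 deg
lug-x lo n 36 nominal -25 got -22.9 at -112 rot -3.2 deg
lug+x lo n 30 nominal -25 got -22.4 at 112 rot 1.0 deg
lugend -x n 34 nominal -130 got -128.7 at 2 rot 1.2 deg
lugend +x n 43 nominal 130 got 127.8 at 2 rot -1.5 deg
open -x n 10 nominal -30 got -30.3 at 66 rot -0.6 deg
open +x n 11 nominal 30 got 30.2 at 66 rot 0.8 deg
```

Request:
carry_out --pt "0 0 0 -1.5 0.8 8 -1" --pt "0 0 0 -1.5 0.8 24 -1" --pt "0 0 0 -1.5 0.8 42 -1" --pt "0 0 0 -1.5 0.8 60 -1" --pt "0 0 0 -1.5 0.8 76 -1" --pt "0 0 0 -1.5 0.8 88 -1" --pt "0 0 0 -1.5 0.8 95 -1" --pt "0 0 0 -1.5 0.8 98 -1" --pt "0 0 0 -1.5 0.8 98 -1" --pt "0 0 0 -1.5 0.8 98 -1"

```text
time_s: 20.6
ee_pos: [579.8, 270.9, 126.2]
ee_rot: [179.9, -0.0, 92.3]
force: [-0.1, 0.4, -3.2]
gripper_width: 39.7
gripper_force: 30.0
```

Request:
carry_out --pt "0 0 0 0.8 -1 5 -1" --pt "0 0 0 0.8 -1 10 -1" --pt "0 0 0 0.8 -1 15 -1" --pt "0 0 0 0.8 -1 19 -1" --pt "0 0 0 0.8 -1 21.5 -1" --pt "0 0 0 0.8 -1 22 -1" --pt "0 0 0 0.8 -1 22 -1" --pt "0 0 0 0.8 -1 22 -1" --pt "0 0 0 0.8 -1 22 -1" --pt "0 0 0 0.8 -1 22 -1"

```text
time_s: 21.6
ee_pos: [578.4, 271.5, 103.7]
ee_rot: [180.0, -0.0, 92.3]
force: [0.5, 0.4, -2.8]
gripper_width: 39.7
gripper_force: 30.0
```

Run:
```python
from h import *
s=state(); print(s['ee_pos'],s['ee_rot'],s['force'],s['gripper_width'],s['gripper_force'])
a=grab_frame('side')[90:190,250:390]; c=grab_frame('scene')[120:220,350:490]
cv2.imwrite('pics/m10.png',np.hstack([cv2.resize(x,(400,300),interpolation=cv2.INTER_CUBIC) for x in(a,c)])[...,::-1])
```

```text
[578.35919934 271.53234779 103.65197062] [ 1.79978590e+02 -1.40995578e-02  9.22875365e+01] [ 0.54644144  0.40485134 -2.82839962] 39.73047578872276 29.99561905860901
```

View pics/m10.png

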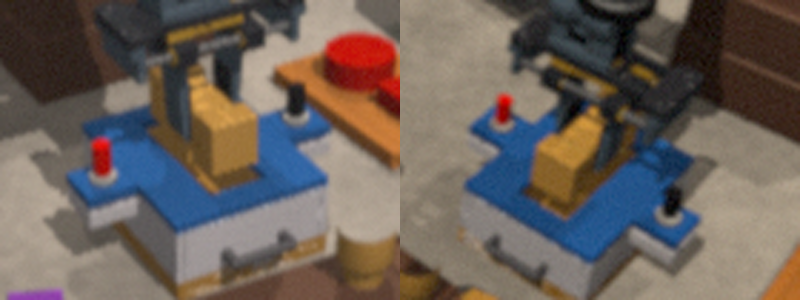

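The core hangs level just above the opening and lined up with it, the red pin is home, and the force shows only the core's weight.

```bash
python3 -c "
from workcell import workorder; print(workorder.job_done())"
```

```text
the job is handed in; nothing more can be done
None
```

The job is handed in (no verdict came back) at 21.6 s: the red pin is home in the empty lugs and released, and the tan core is held still and level about 11 mm above the frame opening, lined up to within about 1 mm by my camera measurements.

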